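Push the jammed dowel out of the sizing block

ROBOT

A 6-joint arm with a two-finger parallel gripper is mounted at the origin on the work surface. World frame = base frame: x ahead of the robot, y to its left, z up, the work surface at z = 0. Lengths are in m, angles in degrees, forces in N, time in s.
With the tool pointing down it reaches from about 0.3 to 0.75 m from the base axis. Payload 8.5 kg.
Tool frame: the origin (TCP) lies where the fingers leave the gripper's body, on its centre line; the fingertips stand 64 mm ahead of it and the grasp point (between the pads) lies 45 mm ahead of it; z points along the fingers, x is the direction in which the jaws open and shut, and the axes are right-handed (so a half turn about z gives the same grasp; the last joint's range is limited). The gripper opens to 88 mm and grips with 3 to 60 N. Pads are 18 mm wide; open, the fingers measure 123 mm over their backs; the gripper's body (75 mm by 187 mm) begins 45 mm behind the grasp point.
Start: joints at [-85.044, 21.807, 74.336, -0, 83.858, -12.336], TCP at [0.163, -0.525, 0.303] pointing down, gripper open.
Joint ranges: [-178.18, 178.18], [-50.72, 133.34], [12.68, 142.11], [-81.47, 261.47], [9.98, 163.14], [-165.26, 165.26]. Speed limits (degrees/s): [136.94, 136.94, 180, 180, 180, 180].

INTERFACE

Orientations are given as [roll, pitch, yaw] about the fixed x, y, z axes, in that order (R = Rz(yaw) Ry(pitch) Rx(roll)).
In Python, from rig import env gives the robot as it stands. The module is installed in compiled form; this text tells all that it offers.
- The arm moves only by the tool play_rows, never from a script. Its argument "rows" is a list of rows, each a list of 2 entries, a list of its own where there are three numbers: the shift along the tool's x, y, z normalised to -1 to 1, where 1 is 30 cm, then the turn, a rotation vector about the tool's x, y, z normalised to -1 to 1, where 1 is 360 degrees. A call has 1 to 12 rows; each row is the pose to reach, as a shift and turn from the pose commanded when the call began, along the tool's axes at that moment, turning the shorter way round; what a row does not reach only later rows make up. A row lasts 1/12 s, in which the tool goes at most 41.7 mm and 7.16 degrees, less where a joint would pass 70% of its speed; a pose out of reach is approached as far as the arm can. A call with a number of a shift or a turn outside -1 to 1 is refused whole. A call with a gripper value outside its range is refused whole. "jaw" is the gripper's target within -1 to 1 (fully open at 1, half-way at 0, shut at -1), set as the call begins (left out, the last holds). The fingers move at their own pace and stop on an object; "grip_force" is the grip in N (left out, the last holds). Time passes only in rows, so rows that repeat a pose let the fingers close. It gives the time, the measured TCP pose, the force and the opening at its end, in the units of the state.
- env.read_state(): the state, without advancing time (a new reading comes with each control period).
- env.snapshot(name): name is "side" or "top"; returns the picture (384x512x3 uint8, red, green, blue); there is no depth.
- env.calibration(name): a dict with "fx", "fy", "cx", "cy" (pixels), "rvec" (rotation vector, rad) and "tvec" (3), from world to camera coordinates, as OpenCV has them. Camera axes: x right, y down, z forward; pixel columns grow to the right and rows downward; lengths in m; the calibration is good to about 2 mm. A picture is of the moment at which its call begins. calibration takes no time and is no camera call.
- env.close_job(): hands the job in, once; it reports no verdict.
Trained networks look in the newest picture that a camera, given by its name, has taken for a name from the list of things; names that differ only in an ending like _2 or _b are one class to them, and where a whole thing is asked for, a point or a joint stands for the part that bears it (a point fixed in the world has none). Each returns a list of dicts, best first, with "confidence" (0 to 1); they miss things now and then, are a little off and sometimes report something else, mostly with a low value. They report only what shows in the picture. A call takes as long as a camera call.
- env.silhouettes(camera, name): "pixels" (384x512 bool, what is visible of it) and "centre" ([row, column] in pixels, amid what is visible of it).
- env.mark_of(camera, name): "centre" ([row, column] in pixels: a listed point, or the origin of a listed thing).
The state is a dict: "t": time; "joint_pos": joint angles; "joint_vel": joint speeds; "joint_torque": joint torques, N m; "tcp_pos": TCP position; "orientation": TCP orientation; "ft_force": force on the tool from outside, world axes, zero at the start; "wrist_torque": the same for the moment, N m; "width": finger opening in m.
Only numpy, scipy, OpenCV 4.12 (cv2) and the standard library are available. Lean on these libraries where they do the work, as an engineer would, in place of code of your own. Each camera call takes 0.05 s, during which the arm holds its last target.

TASK

A piece of dowel is jammed in the bore of the dowel-sizing block: slide the block's thumb latch sideways so that the spring-loaded guard over the bore flips open. Then take the slimmer of the two drifts from the rack and push the dowel down through the bore until it drops into the tray underneath, and leave the drift standing in the bore with its collar down on the block. Leave the thicker drift in the rack and do not knock the glue bottle over.

Things in the scene. Friction and masses are not known exactly. Their poses are not given: they have to be found in the camera images.
- bore_top (a point): Centre of the bore's upper mouth in the flat top of the dowel-sizing block, 120 mm above the bench; z up along the bore, x along the block, y across it. The head is aluminium, 40 mm thick, from x = -85 to +45, y = -35 to +35 mm, fixed to the bench. The vertical bore, 17 mm wide, goes right through. The shut guard covers it.
- tray (a point): Centre of the plywood tray floor under the block, 6 mm above the bench, axes as bore_top. Tray between the block's two plywood side walls (54 mm apart), 80 mm high to the head's underside, open at the x ends but for rims 16 mm high; 118 mm long. The dowel drops here.
- cover (a joint): Angle (rad) of the guard, a clear flap with steel edge strips, 66 x 56 x 4 mm, about 4 mm above the block's top, hinged along y at x = +41 mm of bore_top. 0 = shut, held by the latch's tongue over a tab at its -x edge. Released, its spring swings it up and over to +x, to 2.6, and holds it there, reaching about 35 mm above the block's top.
- latch (a joint): Slide of the thumb latch (m): up to 0.003 at the start = latched, 0.020 = end of travel, towards +y of bore_top. The guard is let go at about 0.012; slide it well past that. It needs about 2 N and stays where it is left.
- latch_knob (a point): Centre of the latch's dark upright thumb knob, 16 mm along x, 12 along y, 20 high, its top 33 mm above the block's top; it stands on a steel slide 22 x 24 mm, 13 mm high. At latch = 0 it is at x = -62, y = -8, z = +23 mm of bore_top, same axes. Pinch it from above across y, or push it to +y.
- drift_mid (a point): Half-way up the slim drift, z up: a round tool 115 mm long, upright in one hole of the rack. From below: steel shaft 12 mm wide, 55 long; collar 32 mm wide, 6 thick; wooden grip 22 mm wide, 54 long. Tip 57.5 mm below this point, collar's underside 2.5 mm below it, middle of the grip 30.5 mm above it. About 0.14 kg.
- drift_tip (a point): Centre of the flat lower end of the slim drift's shaft, z up along the drift.
- dowel_mid (a point): Centre of the jammed beech dowel, 16 mm wide, 40 long, 20 g, z along it. At first upright in the bore, its upper end 6 mm below the block's top. Two spring balls in the wall, 34 mm below the top, grip it: pushing it down takes about 8 to 12 N until its upper end has passed them, then it drops free.
- thick_mid (a point): Half-way up the thick drift in the rack's other hole, as tall as the slim one, but shaft 19 mm (too thick for the bore), collar 38 mm and grip 32 mm wide. Which hole holds which drift varies. It stays in the rack.
- rack_top (a point): Centre of the top of the wooden drift rack, fixed to the bench, 70 mm above it: a plate 60 mm along x, 150 along y, 25 thick on end legs. Its two holes, 21 mm wide, lie 40 mm either side of this point along its y. The drifts' collars rest on it.
- glue_mid (a point): Half-way up the white glue bottle, 60 mm wide, 150 mm high, that stands on the bench, z up.

How it is judged (in metres and radians):
On the way, in this order (a step that is already met when the one before it is completed fails the run):
1. the guard has been released by the latch and stands open (latch past 10 mm, guard past 2.2 rad) (value of joint latch above 0.01 m and value of joint cover above 2.2 rad), for 0.1 s.
2. the slim drift's tip is in the bore, more than 12 mm deep and upright within 0.2 rad, with the dowel still in the bore (its centre less than 55 mm below the block's top) (z of drift_tip in the frame of bore_top below -0.012 m and horizontal distance between drift_tip and bore_top below 0.008 m and angle between the z axis of drift_tip and the z axis of bore_top, either way round below 0.2 rad and z of dowel_mid in the frame of bore_top above -0.055 m), for 0.04 s.
At the end, for the whole second after the job is handed in: The dowel is wholly out of the bore and lies or stands at rest in the tray under it (its centre more than 75 mm below the block's top and inside the tray); the slim drift stands at rest in the bore, upright within 0.1 rad, its collar down on the block within 4 mm; the guard is open (past 2.2 rad) (z of dowel_mid in the frame of bore_top below -0.075 m and x of dowel_mid in the frame of bore_top between -0.085 and 0.045 m and y of dowel_mid in the frame of bore_top between -0.03 and 0.03 m and z of drift_tip in the frame of bore_top below -0.051 m and horizontal distance between drift_tip and bore_top below 0.008 m and angle between the z axis of drift_tip and the z axis of bore_top, either way round below 0.1 rad and value of joint cover above 2.2 rad and linear speed of drift below 0.02 m/s and linear speed of dowel below 0.03 m/s); the robot touches nothing.
It fails at once if the thick drift leaves its place in the rack (moves more than 20 mm) (distance of thick_mid from where it was at the start of the episode above 0.02 m).
It fails at once if the glue bottle is knocked over (tilts more than 0.5 rad) (angle between glue_mid's own z axis and vertical above 0.5 rad).
It also fails if it takes over 48 s, if anything falls off the work surface, if the arm or the gripper's body presses on something with over 40 N, if the wrist force passes 120 N, or if a joint passes its speed limit or range.

## Working session

There is one attempt and no reset: what is moved stays moved. The work goes in short steps, Python scripts to look and compute and a tool call to move; the robot and the scene stay as the last step left them, time stands still between calls to the robot, and variables do not carry over. Pictures are saved under pics/ and viewed, and the job is handed in when it is done.

Besides the shell and the picture viewer there is one more tool, called as name([rows], argument=value, ...), one row to a line, values as JSON. play_rows: Moves the arm, as the interface text tells. Scaled input: -1 to 1 covers 30 cm each way for a shift and 360 degrees each way for a turn. Its arguments: {"type":"object","properties":{"rows":{"type":"array","items":{"type":"array"}},"jaw":{"type":"number"},"grip_force":{"type":"number"}},"required":["rows"]}

```bash
mkdir -p pics && python3 - <<'E'
from rig import env
import cv2, numpy as np
s=env.read_state(); print({k:np.round(v,3) for k,v in s.items()})
for n in("side","top"):
    im=env.snapshot(n); cv2.imwrite(f"pics/{n}0.png",im[:,:,::-1])
    c=env.calibration(n); print(n,c)
    for t in ["bore_top","latch_knob","drift_mid","drift_tip","thick_mid","rack_top","glue_mid","tray","dowel_mid","cover"]:
        print(t,[(np.round(d["centre"],1),round(d["confidence"],2)) for d in env.mark_of(n,t)[:2]])
E
```

```text
{'t': np.float64(0.0), 'joint_pos': array([-8.5043e+01,  2.1839e+01,  7.4383e+01, -3.0000e-03,  8.3859e+01,
       -1.2335e+01]), 'joint_vel': array([ 0.038,  0.031, -0.052,  0.025,  0.076, -0.07 ]), 'joint_torque': array([-2.0000e-03, -4.3794e+01, -2.2456e+01,  7.1000e-02,  3.5000e-02,
       -0.0000e+00]), 'tcp_pos': array([ 0.163, -0.525,  0.302]), 'orientation': array([-1.79986e+02,  8.00000e-02, -7.27080e+01]), 'ft_force': array([-0.596,  0.372,  0.02 ]), 'wrist_torque': array([ 0.018, -0.018,  0.029]), 'width': np.float64(0.088)}
side {'fx': 351.77930424360204, 'fy': 351.77930424360204, 'cx': 259.2476761969951, 'cy': 193.44494591665404, 'rvec': array([ 2.17244161, -0.61409183,  0.31836835]), 'tvec': array([-0.50636659,  0.2948919 ,  0.47255027])}
bore_top [(array([172.2, 175.6]), 0.75)]
latch_knob [(array([173.7, 149.2]), 0.55)]
drift_mid [(array([298.8, 316. ]), 0.84)]
drift_tip []
thick_mid [(array([264.5, 279. ]), 0.87)]
rack_top [(array([280.4, 294.7]), 0.95)]
glue_mid [(array([189.6, 316.6]), 0.85)]
tray [(array([217.6, 179.2]), 0.89)]
dowel_mid []Traceback (most recent call last):
  File "<stdin>", line 8, in <module>
ValueError: it knows: bore_top, dowel_mid, drift_mid, drift_tip, glue_mid, latch_knob, rack_top, thick_mid, tray
```

```bash
cat > h.py <<'E'
from rig import env
import cv2, numpy as np
from scipy.optimize import least_squares
def P(c):
    R=cv2.Rodrigues(c["rvec"])[0]; return R,np.array(c["tvec"])
def proj(n,X):
    c=env.calibration(n);R,t=P(c);p=R@np.array(X)+t
    return np.array([c["cy"]+c["fy"]*p[1]/p[2],c["cx"]+c["fx"]*p[0]/p[2]])
def ray(n,rc):
    c=env.calibration(n);R,t=P(c)
    d=R.T@np.array([(rc[1]-c["cx"])/c["fx"],(rc[0]-c["cy"])/c["fy"],1]); return -R.T@t,d
def atz(n,rc,z):
    o,d=ray(n,rc); return o+d*(z-o[2])/d[2]
def tri(rs,rt):
    A=[];b=[]
    for n,rc in(("side",rs),("top",rt)):
        o,d=ray(n,rc);d=d/np.linalg.norm(d);M=np.eye(3)-np.outer(d,d);A.append(M);b.append(M@o)
    return np.linalg.lstsq(np.vstack(A),np.hstack(b),rcond=None)[0]
E
python3 - <<'E'
from h import *
import json
im=env.snapshot("side");im=env.snapshot("top"); cv2.imwrite("pics/top0.png",im[:,:,::-1])
c=env.calibration("top"); print(c)
Z=dict(bore_top=.12,latch_knob=.143,drift_mid=.0725,thick_mid=.0725,rack_top=.07,glue_mid=.075,tray=.006)
for t in ["bore_top","latch_knob","drift_mid","thick_mid","rack_top","glue_mid","tray"]:
    a=env.mark_of("side",t);b=env.mark_of("top",t)
    for n,l in(("side",a),("top",b)):
        for d in l[:2]: print(t,n,np.round(d["centre"],1),round(d["confidence"],2),np.round(atz(n,d["centre"],Z[t]),4))
    if a and b: print("   tri",np.round(tri(a[0]["centre"],b[0]["centre"]),4))
E
```

```text
{'fx': 369.21104463775185, 'fy': 369.21104463775185, 'cx': 252.3421962640473, 'cy': 193.0081507187825, 'rvec': array([ 2.16514074, -2.11048797,  0.14893807]), 'tvec': array([0.00196679, 0.62475477, 0.77503404])}
bore_top side [171.2 178.8] 0.68 [0.5026 0.1626 0.12  ]
bore_top top [248.8 179.3] 0.59 [0.4979 0.159  0.12  ]
   tri [0.4994 0.1576 0.124 ]
latch_knob side [189.4 315. ] 0.7 [ 0.6825 -0.0507  0.143 ]
latch_knob side [173. 147.] 0.69 [0.4384 0.155  0.143 ]
latch_knob top [276.4 181.3] 0.7 [0.4462 0.1476 0.143 ]
latch_knob top [221.8 337.3] 0.19 [ 0.5577 -0.1494  0.143 ]
   tri [0.5427 0.0101 0.2287]
drift_mid side [297.2 316.9] 0.94 [ 0.5769 -0.1978  0.0725]
drift_mid top [217.3 355. ] 0.63 [ 0.5738 -0.2024  0.0725]
drift_mid top [131.3 250.8] 0.37 [0.7587 0.0246 0.0725]
   tri [ 0.5733 -0.2008  0.0788]
thick_mid side [268.7 278.8] 0.62 [ 0.5583 -0.1213  0.0725]
thick_mid top [223.4 317.1] 0.57 [ 0.5587 -0.1218  0.0725]
   tri [ 0.5584 -0.1216  0.0728]
rack_top side [280.9 296.4] 0.68 [ 0.5697 -0.1551  0.07  ]
rack_top top [217.8 337.9] 0.56 [ 0.572  -0.1666  0.07  ]
   tri [ 0.5678 -0.1625  0.0802]
glue_mid side [188.5 314.7] 0.97 [0.7469 0.0174 0.075 ]
glue_mid top [128.  251.5] 0.87 [0.7655 0.0232 0.075 ]
   tri [0.7637 0.0266 0.0639]
tray top [254.2 186.1] 0.69 [0.4855 0.1662 0.006 ]
```

View pics/side0.png

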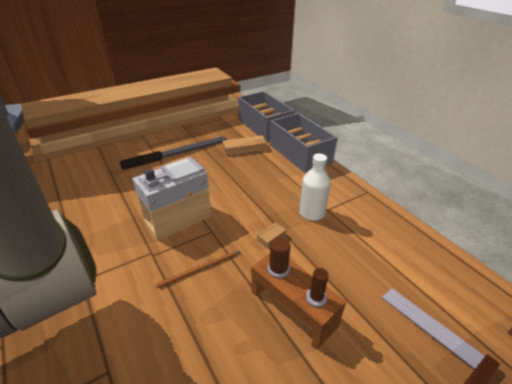

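View pics/top0.png

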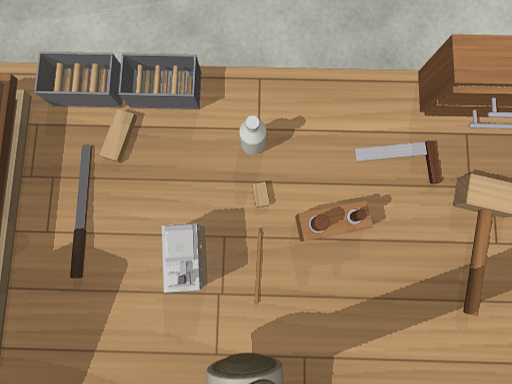

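The side view shows the block at about (190,175), the bottle at (190,315), and the thick and slim drifts at (262,280) and (290,318). In the top view the slim drift is at (215,357) and the thick one at (222,318). I'll zoom in on both.

```bash
python3 - <<'E'
import cv2,numpy as np
s=cv2.imread("pics/side0.png");t=cv2.imread("pics/top0.png")
a=cv2.resize(t[215:300,150:250],None,fx=8,fy=7,interpolation=cv2.INTER_CUBIC)
cv2.imwrite("pics/z1.png",a[:600])
b=cv2.resize(s[150:250,120:220],(600,600),interpolation=cv2.INTER_CUBIC)
cv2.imwrite("pics/z2.png",b)
b=cv2.resize(t[190:250,290:380],(800,533),interpolation=cv2.INTER_CUBIC)
cv2.imwrite("pics/z3.png",b)
E
```

```text
(no output)
```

View pics/z1.png

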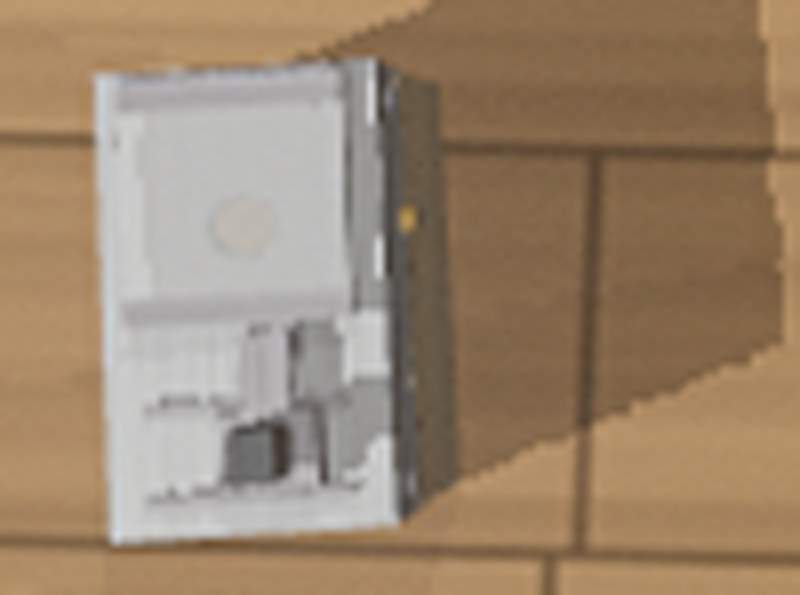

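View pics/z2.png

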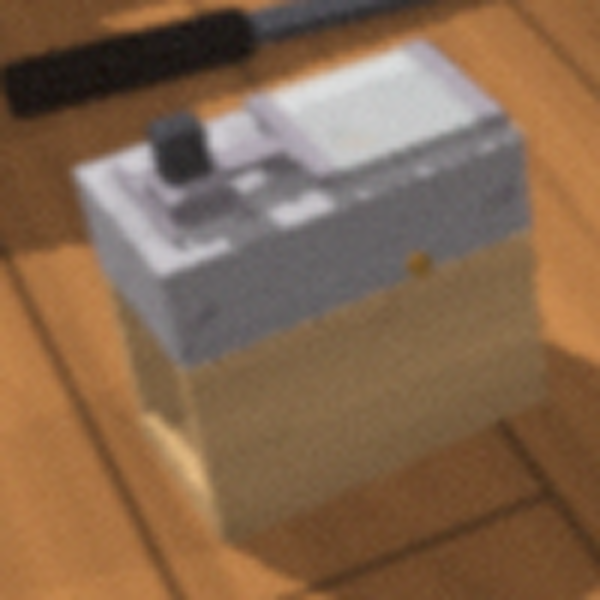

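View pics/z3.png

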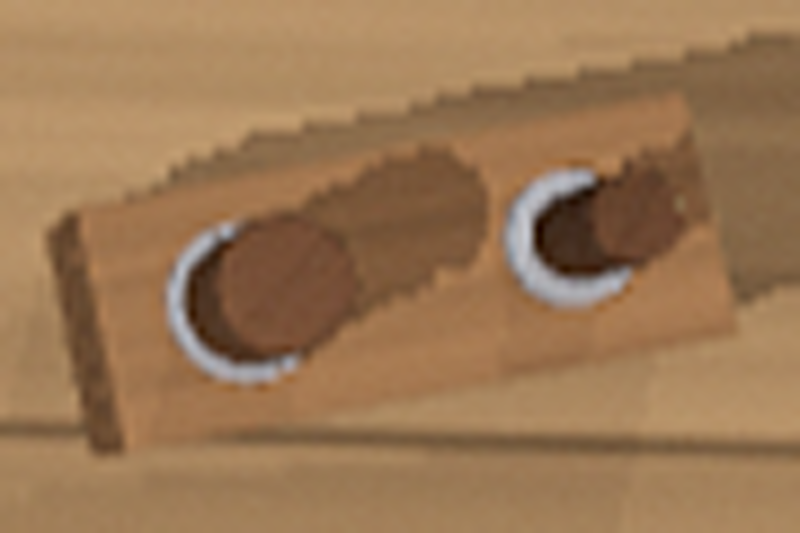

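```bash
python3 - <<'E'
from h import *
L={"top":{(45,35):(95,72),(-85,35):(112,545),(-85,-35):(400,522),(45,-35):(380,58)},
"side":{(-85,35):(75,170),(-85,-35):(165,272),(45,-35):(525,140),(45,35):(425,40)}}
def px(n,uv):
    u,v=uv
    return (np.array([215+(v+.5)/7-.5,150+(u+.5)/8-.5]) if n=="top" else np.array([150+(v+.5)/6-.5,120+(u+.5)/6-.5]))
def W(p,x,y,z): 
    c,s=np.cos(p[2]),np.sin(p[2]); return [p[0]+c*x-s*y,p[1]+s*x+c*y,z]
for ns in (["top"],["side"],["top","side"]):
    f=lambda p:np.concatenate([proj(n,W(p,k[0]/1e3,k[1]/1e3,.12))-px(n,v) for n in ns for k,v in L[n].items()])
    r=least_squares(f,[.5,.16,0]);print(ns,np.round(r.x[:2],4),np.degrees(r.x[2]),np.abs(r.fun).max())
p=r.x
print("bore pred",proj("top",W(p,0,0,.12)),"obs",px("top",(245,225)),atz("top",px("top",(245,225)),.12))
print("side bore pred",proj("side",W(p,0,0,.12)))
print("knob world",W(p,-.062,-.008,.143))
k=px("top",(250,452));print("knob top face",atz("top",k,.153), px("top",(250,452)))
k=px("side",(178,125));print("knob side topface",atz("side",k,.153))
# rack: top plate corners z3: scale 800/90, 533/60
q=lambda u,v:np.array([190+(v+.5)*60/533-.5,290+(u+.5)*90/800-.5])
C={(30,75):(78,212),(-30,75):(125,452),(-30,-75):(735,328),(30,-75):(683,92)}
f=lambda p:np.concatenate([proj("top",W(p,k[0]/1e3,k[1]/1e3,.07))-q(*v) for k,v in C.items()])
r=least_squares(f,[.57,-.16,0]);print("rack",r.x[:2],np.degrees(r.x[2]),np.abs(r.fun).max())
print("slim hole",W(r.x,0,-.04,.0),"thick",W(r.x,0,.04,0))
print("collar slim top", atz("top",q(575,238),.076),"grip top",atz("top",q(638,215),.130))
print("thick collar", atz("top",q(248,300),.076),"grip top",atz("top",q(290,283),.130))
for n in("side",):
    for t in ["drift_mid","thick_mid"]:
        for d in env.silhouettes(n,t)[:1]: 
            rr,cc=np.where(d["pixels"]);print(t,d["confidence"],rr.min(),rr.max(),cc[rr<rr.min()+3].mean(),atz(n,(rr.min()+4,cc[rr<rr.min()+6].mean()),.13))
E
```

```text
['top'] [0.502  0.1578] 5.306632750353921 0.6361725123305177
['side'] [0.5031 0.1614] 5.390267606810104 1.0083259994785294
['top', 'side'] [0.5023 0.1587] 5.327431350836281 1.4274048241786659
bore pred [246.53499831 179.58637217] obs [246.71428571 180.1875    ] [0.5020056  0.15745933 0.12      ]
side bore pred [172.18084897 179.3783338 ]
knob world [np.float64(0.44133700639481266), np.float64(0.14495333981138273), 0.143]
knob top face [0.44194143 0.14623354 0.153     ] [279.14285714 180.8125    ]
knob side topface [0.44167677 0.1462414  0.153     ]
rack [ 0.56721511 -0.16081395] 12.590180443210654 0.5612244964996762
slim hole [np.float64(0.5759341464159206), np.float64(-0.19985211957664173), 0.0] thick [np.float64(0.5584960678504342), np.float64(-0.12177578887428403), 0]
collar slim top [ 0.57542876 -0.19992454  0.076     ] grip top [ 0.57581964 -0.1997188   0.13      ]
thick collar [ 0.55863308 -0.12201819  0.076     ] grip top [ 0.5587046  -0.12243322  0.13      ]
drift_mid 0.58 269 306 320.7037037037037 [ 0.57581412 -0.19693252  0.13      ]
thick_mid 0.77 237 277 279.5 [ 0.56141333 -0.1140603   0.13      ]
```

```bash
cat >> h.py <<'E'
from scipy.spatial.transform import Rotation as Ro
def go(x,y,z,yaw,s=None):
    s=s or env.read_state()
    R0=Ro.from_euler("xyz",s["orientation"],degrees=True);R1=Ro.from_euler("xyz",[180,0,yaw],degrees=True)
    d=R0.inv().apply(np.array([x,y,z])-s["tcp_pos"])/.3
    w=(R0.inv()*R1).as_rotvec(degrees=True)/360
    print("shift",np.round(d,4).tolist(),"turn",np.round(w,4).tolist(),"rows",np.linalg.norm(d)*.3/.0417,np.linalg.norm(w)*360/7.16)
E
python3 - <<'E'
from h import *
go(.35,-.2,.28,-84.7)
go(.4418,.146,.25,-84.7)
E
```

```text
shift [-0.85, -0.9157, 0.0758] turn [-0.0, 0.0, 0.0333] rows 9.005032607548477 1.674827430148459
shift [-1.8602, -1.5507, 0.1759] turn [-0.0, 0.0, 0.0333] rows 17.46887028219832 1.674827430148459
```

play_rows([
  [[-0.85,-0.916,0.076],[0,0,0.0333]],
  [[-0.85,-0.916,0.076],[0,0,0.0333]],
  [[-0.85,-0.916,0.076],[0,0,0.0333]],
  [[-0.85,-0.916,0.076],[0,0,0.0333]],
  [[-0.85,-0.916,0.076],[0,0,0.0333]],
  [[-0.85,-0.916,0.076],[0,0,0.0333]],
  [[-0.85,-0.916,0.076],[0,0,0.0333]],
  [[-0.85,-0.916,0.076],[0,0,0.0333]],
  [[-0.85,-0.916,0.076],[0,0,0.0333]],
  [[-0.85,-0.916,0.076],[0,0,0.0333]],
  [[-0.85,-0.916,0.076],[0,0,0.0333]],
])

```text
t: 2.32
tcp_pos: [0.3508, -0.1983, 0.2801]
orientation: [-180.0, -0.0, -84.4]
ft_force: [-0.8, -0.2, 0.4]
width: 0.0879
```

```bash
python3 - <<'E'
from h import *
go(.4418,.146,.25,-84.7)
E
```

```text
shift [-1.1127, -0.4134, 0.1001] turn [-0.0, -0.0, 0.0007] rows 8.570120372396582 0.03762967492888846
```

play_rows([
  [[-1,-0.37,0.1],[0,0,0.0007]],
  [[-1,-0.37,0.1],[0,0,0.0007]],
  [[-1,-0.37,0.1],[0,0,0.0007]],
  [[-1,-0.37,0.1],[0,0,0.0007]],
  [[-1,-0.37,0.1],[0,0,0.0007]],
  [[-1,-0.37,0.1],[0,0,0.0007]],
  [[-1,-0.37,0.1],[0,0,0.0007]],
  [[-1,-0.37,0.1],[0,0,0.0007]],
  [[-1,-0.37,0.1],[0,0,0.0007]],
  [[-1,-0.37,0.1],[0,0,0.0007]],
], jaw=0)

```text
t: 3.15
tcp_pos: [0.4334, 0.1088, 0.2497]
orientation: [180.0, -0.0, -84.9]
ft_force: [-0.1, -0.9, -0.3]
width: 0.044
```

```bash
python3 - <<'E'
from h import *
go(.4418,.146,.201,-84.7)
E
```

```text
shift [-0.1211, -0.0391, 0.1623] turn [0.0001, -0.0, -0.0005] rows 1.4837933474690455 0.02608719383692069
```

play_rows([
  [[-0.121,-0.039,0],[0,0,0]],
  [[-0.121,-0.039,0],[0,0,0]],
  [[-0.121,-0.039,0.06],[0,0,0]],
  [[-0.121,-0.039,0.12],[0,0,0]],
  [[-0.121,-0.039,0.162],[0,0,0]],
  [[-0.121,-0.039,0.162],[0,0,0]],
])

```text
t: 3.65
tcp_pos: [0.4408, 0.1441, 0.1996]
orientation: [179.8, -0.0, -85.1]
ft_force: [0.1, -0.4, 0.9]
width: 0.0445
```

play_rows([
  [[0,0,0],[0,0,0]],
  [[0,0,0],[0,0,0]],
  [[0,0,0],[0,0,0]],
  [[0,0,0],[0,0,0]],
], jaw=-1, grip_force=10)

```text
t: 3.98
tcp_pos: [0.4416, 0.1459, 0.2021]
orientation: [-179.9, -0.0, -85.0]
ft_force: [-0.4, -0.0, -0.2]
width: 0.0193
```

```bash
python3 - <<'E'
from h import *
s=env.read_state();print(s["tcp_pos"],s["ft_force"],s["width"])
a=env.snapshot("side");b=env.snapshot("top")
o=np.hstack([cv2.resize(a[100:250,90:240],(400,400)),cv2.resize(b[200:320,130:250],(400,400))])
cv2.imwrite("pics/k1.png",o[:,:,::-1])
E
```

```text
[0.44162322 0.14586139 0.20211384] [-0.42534001 -0.0399743  -0.17610016] 0.01934304607592587
```

View pics/k1.png

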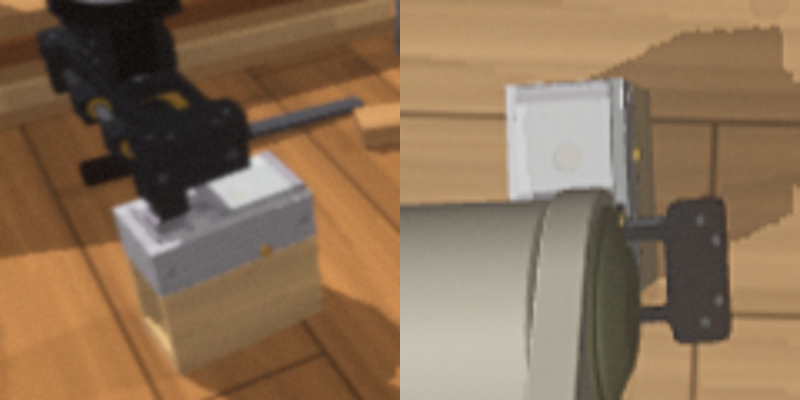

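The fingers are astride the knob and still closing.

play_rows([
  [[0,0,0],[0,0,0]],
  [[0,0,0],[0,0,0]],
  [[0,0,0],[0,0,0]],
  [[0,0,0],[0,0,0]],
])

```text
t: 4.42
tcp_pos: [0.4415, 0.1462, 0.2019]
orientation: [-179.9, -0.0, -84.9]
ft_force: [-0.7, -0.9, 6.2]
width: 0.0118
```

play_rows([
  [[-0.014,0,0],[0,0,0]],
  [[-0.028,0,0],[0,0,0]],
  [[-0.042,0,0],[0,0,0]],
  [[-0.055,0,0],[0,0,0]],
  [[-0.055,0,0],[0,0,0]],
  [[-0.055,0,0],[0,0,0]],
  [[-0.055,0,0],[0,0,0]],
  [[-0.055,0,0],[0,0,0]],
  [[-0.055,0,0],[0,0,0]],
])

```text
t: 5.17
tcp_pos: [0.4399, 0.1629, 0.2019]
orientation: [-179.9, 0.0, -84.9]
ft_force: [-0.8, 1.3, 6.5]
width: 0.0116
```

```bash
python3 - <<'E'
from h import *
s=env.read_state();print(s["tcp_pos"],s["ft_force"],s["width"])
a=env.snapshot("side");b=env.snapshot("top")
o=np.hstack([cv2.resize(a[100:250,90:240],(400,400)),cv2.resize(b[200:320,130:250],(400,400))])
cv2.imwrite("pics/k2.png",o[:,:,::-1])
E
```

```text
[0.43993794 0.16294382 0.20185415] [-0.82595568  1.29036676  6.52941913] 0.011572702811691715
```

View pics/k2.png

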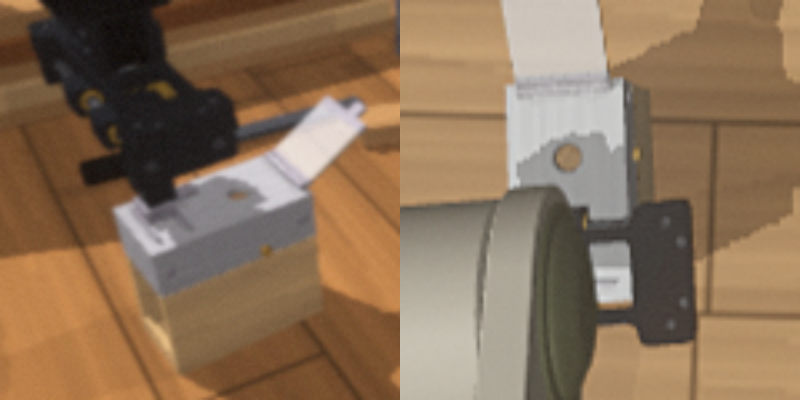

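The guard stands open and the bore shows in both views. Next I release the knob, lift, and measure the bore again.

play_rows([
  [[0,0,0],[0,0,0]],
  [[0,0,0],[0,0,0]],
  [[0,0,0],[0,0,0]],
  [[0,0,0],[0,0,0]],
  [[0,0,-0.1],[0,0,0]],
  [[0,0,-0.2],[0,0,0]],
  [[0,0,-0.25],[0,0,0]],
  [[0,0,-0.25],[0,0,0]],
  [[0,0,-0.25],[0,0,0]],
], jaw=0.2)

```text
t: 6.02
tcp_pos: [0.4398, 0.1626, 0.2764]
orientation: [-180.0, -0.0, -85.0]
ft_force: [-0.1, -1.2, -0.8]
width: 0.0528
```

```bash
python3 - <<'E'
from h import *
s=env.read_state();print(s["tcp_pos"],s["ft_force"],s["width"])
go(.47,-.06,.27,-30)
go(.576,-.1995,.25,12.6)
E
```

```text
[0.43980436 0.16260728 0.27635023] [-0.0625555  -1.20513092 -0.80450407] 0.05282380898082709
shift [0.748, -0.035, 0.0212] turn [-0.0001, -0.0001, -0.1526] rows 5.38934360951083 7.674884955756247
shift [1.2423, -0.3459, 0.0881] turn [-0.0001, -0.0001, -0.271] rows 9.299031358895272 13.624604169856328
```

play_rows([
  [[0.748,-0.035,0.021],[0,0,-0.1526]],
  [[0.748,-0.035,0.021],[0,0,-0.1526]],
  [[0.748,-0.035,0.021],[0,0,-0.1526]],
  [[0.748,-0.035,0.021],[0,0,-0.1526]],
  [[0.748,-0.035,0.021],[0,0,-0.1526]],
  [[0.748,-0.035,0.021],[0,0,-0.1526]],
  [[0.748,-0.035,0.021],[0,0,-0.1526]],
  [[0.748,-0.035,0.021],[0,0,-0.1526]],
  [[0.748,-0.035,0.021],[0,0,-0.1526]],
  [[0.748,-0.035,0.021],[0,0,-0.1526]],
], jaw=0.9)

```text
t: 6.85
tcp_pos: [0.4697, -0.0602, 0.2684]
orientation: [180.0, 0.2, -29.9]
ft_force: [-0.4, 0.5, -0.2]
width: 0.0838
```

```bash
python3 - <<'E'
from h import *
go(.576,-.1995,.22,12.6)
a=env.snapshot("side")
ms=env.mark_of("side","bore_top")
b=env.snapshot("top")
mt=env.mark_of("top","bore_top")
for n,m in(("side",ms),("top",mt)): print([(np.round(d["centre"],1),d["confidence"],atz(n,d["centre"],.12)) for d in m])
cv2.imwrite("pics/b_side.png",a[:,:,::-1]);cv2.imwrite("pics/b_top.png",b[:,:,::-1])
o=np.hstack([cv2.resize(a[150:220,130:230],(400,280),interpolation=cv2.INTER_CUBIC),cv2.resize(b[215:300,150:250],(400,340),interpolation=cv2.INTER_CUBIC)[:280]])
cv2.imwrite("pics/b1.png",cv2.resize(o,(800,280))[:,:,::-1])
o=cv2.resize(b[230:265,160:200],(640,560),interpolation=cv2.INTER_CUBIC)
cv2.imwrite("pics/b2.png",o[:,:,::-1])
o=cv2.resize(a[155:190,160:200],(640,560),interpolation=cv2.INTER_CUBIC)
cv2.imwrite("pics/b3.png",o[:,:,::-1])
E
```

```text
shift [0.5393, 0.2255, 0.1599] turn [-0.0001, 0.0005, -0.1181] rows 4.359651985449724 5.9394177562242705
[(array([172.9, 175.8]), 0.58, array([0.49515483, 0.15996861, 0.12      ]))]
[(array([248.6, 180.3]), 0.9, array([0.49831043, 0.15702951, 0.12      ])), (array([219.8, 334.6]), 0.57, array([ 0.56335305, -0.14901138,  0.12      ]))]
```

View pics/b1.png

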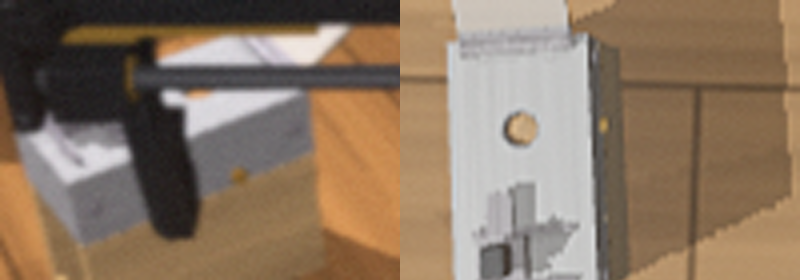

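View pics/b2.png

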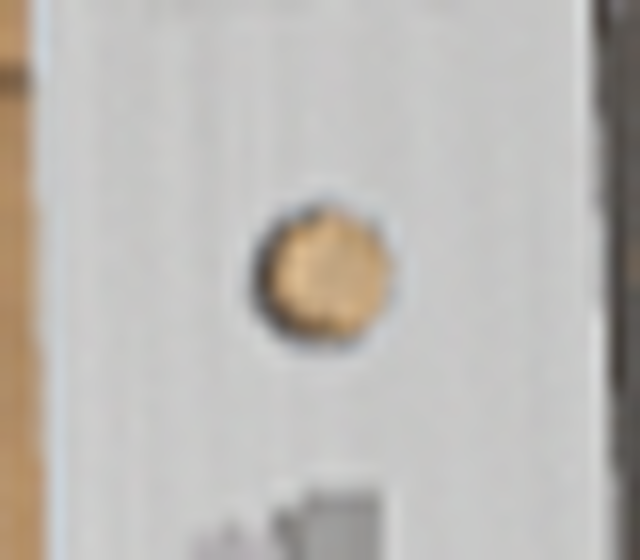

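View pics/b3.png

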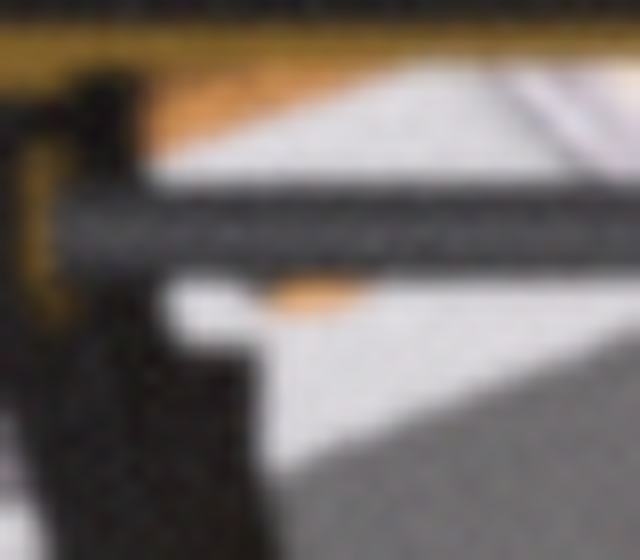

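The bore mouth in the top view is centred at about (246.7,179.7), which agrees with my fit. The network's mark is 2 px off. On to the drift.

play_rows([
  [[0.539,0.2255,0.16],[0,0,-0.118]],
  [[0.539,0.2255,0.16],[0,0,-0.118]],
  [[0.539,0.2255,0.16],[0,0,-0.118]],
  [[0.539,0.2255,0.16],[0,0,-0.118]],
  [[0.539,0.2255,0.16],[0,0,-0.118]],
  [[0.539,0.2255,0.16],[0,0,-0.118]],
  [[0.539,0.2255,0.16],[0,0,-0.118]],
  [[0.539,0.2255,0.16],[0,0,-0.118]],
  [[0.539,0.2255,0.16],[0,0,-0.118]],
], jaw=0.4)

```text
t: 7.8
tcp_pos: [0.5761, -0.1988, 0.2223]
orientation: [180.0, -0.0, 12.3]
ft_force: [-0.2, -0.4, 0.2]
width: 0.0619
```

```bash
python3 - <<'E'
from h import *
go(.576,-.1997,.148,12.6)
b=env.snapshot("top");a=env.snapshot("side");
c=cv2.resize(a[150:190,160:200],(560,560),interpolation=cv2.INTER_CUBIC)
cv2.imwrite("pics/c1.png",a[:,:,::-1]);cv2.imwrite("pics/c2.png",c[:,:,::-1])
print(atz("top",(246.7,179.66),.12))
E
```

```text
shift [-0.0011, 0.0028, 0.2476] turn [0.0, -0.0, -0.0009] rows 1.7815348682187309 0.04464673698488053
[0.50200613 0.15851066 0.12      ]
```

View pics/c1.png

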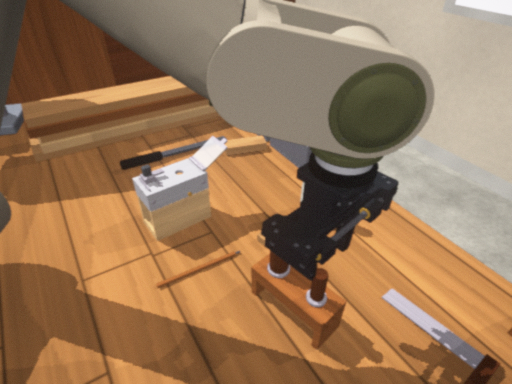

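View pics/c2.png

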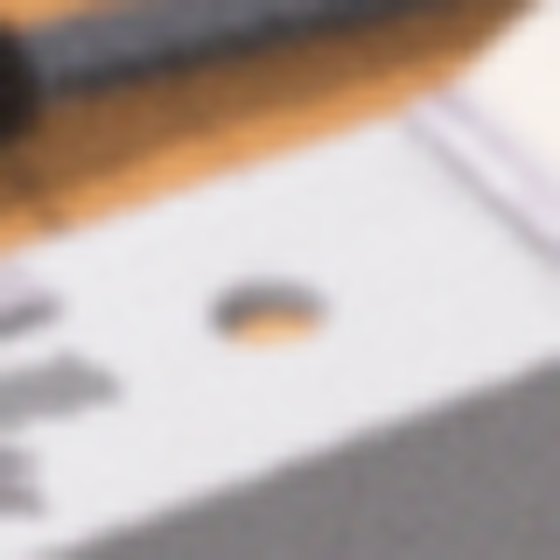

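play_rows([
  [[-0.001,0.003,0.1],[0,0,0]],
  [[-0.001,0.003,0.2],[0,0,0]],
  [[-0.001,0.003,0.247],[0,0,0]],
  [[-0.001,0.003,0.247],[0,0,0]],
  [[-0.001,0.003,0.247],[0,0,0]],
])

```text
t: 8.32
tcp_pos: [0.5762, -0.2001, 0.1483]
orientation: [-180.0, 0.0, 12.4]
ft_force: [-0.0, 0.0, 0.4]
width: 0.0618
```

play_rows([
  [[0,0,0],[0,0,0]],
  [[0,0,0],[0,0,0]],
  [[0,0,0],[0,0,0]],
  [[0,0,0],[0,0,0]],
  [[0,0,0],[0,0,0]],
  [[0,0,0],[0,0,0]],
  [[0,0,0],[0,0,0]],
  [[0,0,0],[0,0,0]],
  [[0,0,0],[0,0,0]],
  [[0,0,0],[0,0,0]],
], jaw=-1, grip_force=45)

```text
t: 9.15
tcp_pos: [0.5762, -0.2004, 0.1481]
orientation: [180.0, -0.0, 12.5]
ft_force: [-0.1, 0.4, 3.2]
width: 0.0209
```

```bash
python3 - <<'E'
from h import *
s=env.read_state();print(s["tcp_pos"],s["ft_force"],s["wrist_torque"],s["width"])
print(atz("side",(171.75,178.68),.12), tri((171.75,178.68),(246.7,179.66)))
a=env.snapshot("side")
cv2.imwrite("pics/d1.png",cv2.resize(a[200:360,220:380],(600,600))[:,:,::-1])
E
```

```text
[ 0.57620062 -0.20039616  0.14814064] [-0.10529097  0.40259321  3.21228421] [ 0.05190342  0.09968739 -0.02090943] 0.02093307642494574
[0.50168944 0.16084199 0.12      ] [0.50149775 0.15837761 0.12157124]
```

View pics/d1.png

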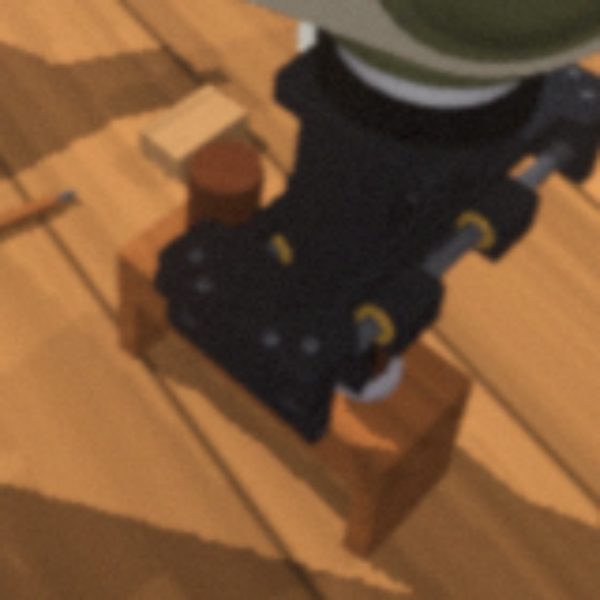

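play_rows([
  [[0,0,-0.08],[0,0,0]],
  [[0,0,-0.18],[0,0,0]],
  [[0,0,-0.3],[0,0,0]],
  [[0,0,-0.42],[0,0,0]],
  [[0,0,-0.507],[0,0,0]],
  [[0,0,-0.507],[0,0,0]],
  [[0,0,-0.507],[0,0,0]],
])

```text
t: 9.78
tcp_pos: [0.5762, -0.2004, 0.3006]
orientation: [179.9, -0.1, 12.5]
ft_force: [-0.7, -0.1, -1.4]
width: 0.0211
```

```bash
python3 - <<'E'
from h import *
s=env.read_state();print(s["tcp_pos"],s["ft_force"],s["wrist_torque"],s["width"])
go(.502,.0,.30,60);go(.502,.1587,.30,95.3)
E
```

```text
[ 0.57619587 -0.20038062  0.30057448] [-0.66783366 -0.10856157 -1.40009221] [-0.00753042 -0.15884101 -0.01021596] 0.021118274334975835
shift [-0.0973, -0.7056, 0.001] turn [0.0003, -0.0001, -0.132] rows 5.124142585579248 6.638586604450331
shift [0.0169, -1.2221, 0.0005] turn [0.0003, -0.0, -0.2301] rows 8.79295932778454 11.568747108323949
```

Lifted; the force reads about −1.4 N, which is the drift's weight. Next I swing toward the bore.

play_rows([
  [[-0.097,-0.706,0],[0,0,-0.132]],
  [[-0.097,-0.706,0],[0,0,-0.132]],
  [[-0.097,-0.706,0],[0,0,-0.132]],
  [[-0.097,-0.706,0],[0,0,-0.132]],
  [[-0.097,-0.706,0],[0,0,-0.132]],
  [[-0.097,-0.706,0],[0,0,-0.132]],
  [[-0.097,-0.706,0],[0,0,-0.132]],
  [[-0.097,-0.706,0],[0,0,-0.132]],
  [[-0.097,-0.706,0],[0,0,-0.132]],
])

```text
t: 10.53
tcp_pos: [0.5018, 0.0002, 0.2986]
orientation: [-179.8, 0.0, 59.8]
ft_force: [0.0, 0.2, -1.9]
width: 0.021
```

```bash
python3 - <<'E'
from h import *
go(.502,.1587,.30,95.3)
E
```

```text
shift [0.4572, -0.2647, -0.0042] turn [-0.0005, -0.0, -0.0985] rows 3.8011312895835476 4.952622124075166
```

play_rows([
  [[0.457,-0.265,0],[0,0,-0.0985]],
  [[0.457,-0.265,0],[0,0,-0.0985]],
  [[0.457,-0.265,0],[0,0,-0.0985]],
  [[0.457,-0.265,0],[0,0,-0.0985]],
  [[0.457,-0.265,0],[0,0,-0.0985]],
  [[0.457,-0.265,0],[0,0,-0.0985]],
  [[0.457,-0.265,0],[0,0,-0.0985]],
  [[0.457,-0.265,0],[0,0,-0.0985]],
])

```text
t: 11.2
tcp_pos: [0.502, 0.1576, 0.2995]
orientation: [-179.9, 0.0, 95.1]
ft_force: [0.5, -0.3, -0.8]
width: 0.0209
```

```bash
python3 - <<'E'
from h import *
s=env.read_state();print(s["tcp_pos"],s["orientation"],s["ft_force"],s["wrist_torque"],s["width"])
a=env.snapshot("side");
for d in env.mark_of("side","drift_tip")+env.mark_of("side","drift_mid"): print(d)
print(proj("side",[s["tcp_pos"][0],s["tcp_pos"][1],s["tcp_pos"][2]-.045-.088]),proj("side",[.502,.1587,.12]))
b=env.snapshot("top")
for d in env.mark_of("top","drift_tip"): print(d)
cv2.imwrite("pics/e1.png",cv2.resize(a[90:250,90:250],(600,600),interpolation=cv2.INTER_CUBIC)[:,:,::-1])
cv2.imwrite("pics/e2.png",cv2.resize(b[160:310,110:260],(600,600),interpolation=cv2.INTER_CUBIC)[:,:,::-1])
E
```

```text
[0.50198896 0.15759135 0.29953459] [-1.79942869e+02  7.69502882e-03  9.50924879e+01] [ 0.46416474 -0.25704388 -0.75911592] [ 0.04960504 -0.12183072  0.01282968] 0.02088519275081057
{'centre': [151.3, 170.1], 'confidence': 0.58}
{'centre': [128.6, 174.1], 'confidence': 0.63}
[152.88849867 176.4395034 ] [172.22173715 179.22231217]
```

View pics/e1.png

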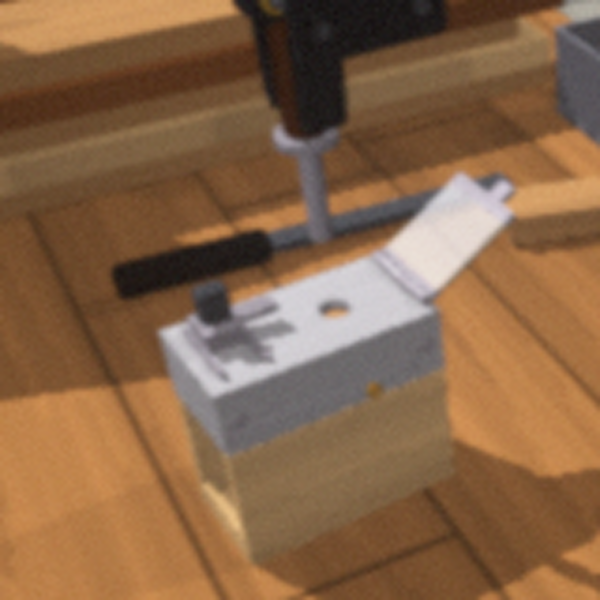

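View pics/e2.png

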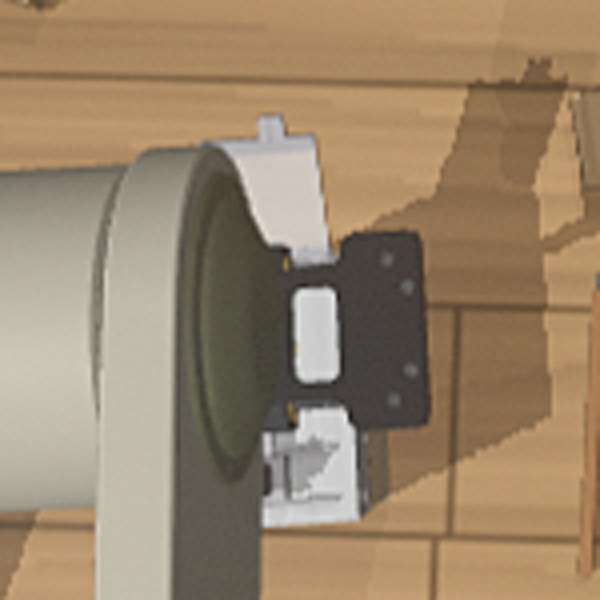

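```bash
python3 - <<'E'
from h import *
s=env.read_state();x,y,z=s["tcp_pos"]
a=env.snapshot("side")
for nm,h in(("collar under",.033),("mid shaft",.06),("tip",.088)): print(nm,proj("side",[x,y,z-.045-h]))
print(proj("side",[x+.003,y,z-.133]),proj("side",[x,y+.003,z-.133]))
cv2.imwrite("pics/e3.png",cv2.resize(a[115:180,150:200],(600,780),interpolation=cv2.INTER_CUBIC)[:600,:,::-1])
E
```

```text
collar under [127.17757617 172.41203282]
mid shaft [139.97938971 174.36392105]
tip [152.59696054 176.28771786]
[152.18486589 177.74250128] [151.90007527 175.7146168 ]
```

View pics/e3.png

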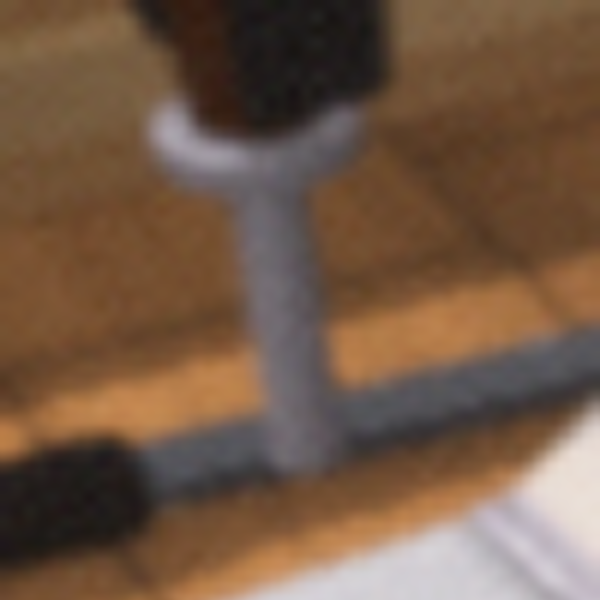

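```bash
python3 - <<'E'
from h import *
go(.503,.1587,.26,95.3)
E
```

```text
shift [0.0015, 0.004, 0.1336] turn [0.0, 0.0, 0.0001] rows 0.961429878644886 0.006000545145633076
```

play_rows([
  [[0.0015,0.004,0.06],[0,0,0]],
  [[0.0015,0.004,0.134],[0,0,0]],
  [[0.0015,0.004,0.134],[0,0,0]],
  [[0.0015,0.004,0.134],[0,0,0]],
])

```text
t: 11.83
tcp_pos: [0.5028, 0.159, 0.2597]
orientation: [-179.9, -0.0, 95.4]
ft_force: [-0.6, 1.1, -1.1]
width: 0.0211
```

```bash
python3 - <<'E'
from h import *
a=env.snapshot("side")
s=env.read_state();x,y,z=s["tcp_pos"];print(x,y,z)
print("tip",proj("side",[x,y,z-.133]),"bore pred",proj("side",[.502,.1587,.12]))
cv2.imwrite("pics/f1.png",cv2.resize(a[140:190,155:205],(600,600),interpolation=cv2.INTER_CUBIC)[:,:,::-1])
E
```

```text
0.5031733525569801 0.15911086175361178 0.26060472733389894
tip [168.86251247 179.22121136] bore pred [172.22173715 179.22231217]
```

View pics/f1.png

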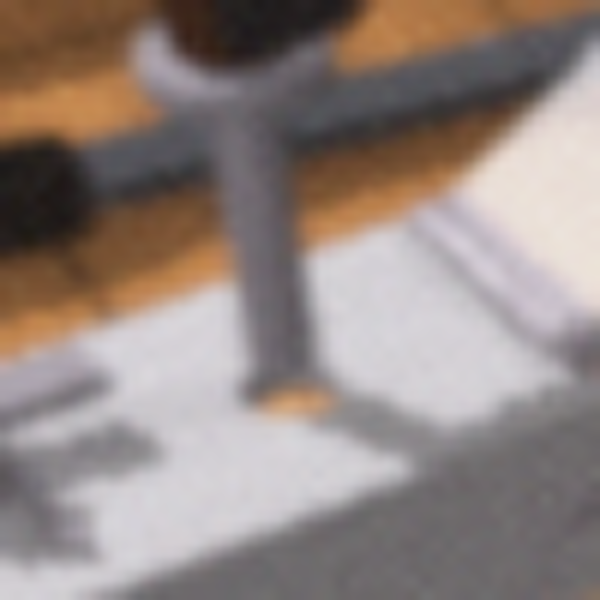

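The shaft axis lines up with the bore to within 1 mm (axis at column 286, bore at 290 in the zoom). I'll lower it in small steps.

play_rows([
  [[0,-0.0015,0.015],[0,0,0]],
  [[0,-0.0015,0.03],[0,0,0]],
  [[0,-0.0015,0.04],[0,0,0]],
  [[0,-0.0015,0.04],[0,0,0]],
])

```text
t: 12.22
tcp_pos: [0.5023, 0.1591, 0.2474]
orientation: [-180.0, -0.0, 95.4]
ft_force: [0.1, -0.1, -1.0]
width: 0.021
```

```bash
python3 - <<'E'
from h import *
a=env.snapshot("side")
s=env.read_state();print(s["tcp_pos"],s["ft_force"],s["wrist_torque"])
cv2.imwrite("pics/f2.png",cv2.resize(a[140:190,155:205],(600,600),interpolation=cv2.INTER_CUBIC)[:,:,::-1])
E
```

```text
[0.50240572 0.1591581  0.24774664] [-0.68211482  0.22433561 -0.6874735 ] [ 0.09345156 -0.16340949 -0.01247364]
```

View pics/f2.png

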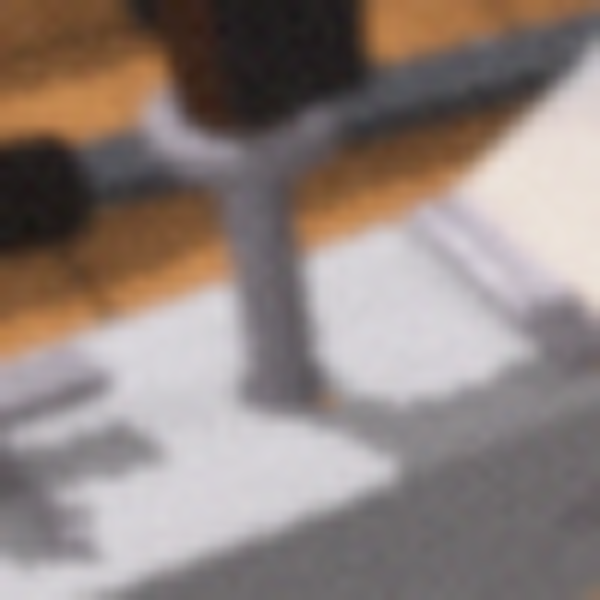

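The tip is about 5 mm into the bore with no contact force, but sits slightly to −x, because I had the sign of that nudge wrong. I'll shift +1.3 mm along tool y and continue down.

play_rows([
  [[0,0.0045,0],[0,0,0]],
  [[0,0.0045,0.008],[0,0,0]],
  [[0,0.0045,0.016],[0,0,0]],
  [[0,0.0045,0.024],[0,0,0]],
  [[0,0.0045,0.032],[0,0,0]],
  [[0,0.0045,0.032],[0,0,0]],
])

```text
t: 12.77
tcp_pos: [0.504, 0.1593, 0.2384]
orientation: [179.9, 0.0, 95.4]
ft_force: [0.2, 0.4, -1.1]
width: 0.0212
```

```bash
python3 - <<'E'
from h import *
a=env.snapshot("side")
s=env.read_state();print(s["tcp_pos"],s["orientation"],s["ft_force"],s["wrist_torque"],s["width"])
cv2.imwrite("pics/f3.png",cv2.resize(a[140:190,155:205],(600,600),interpolation=cv2.INTER_CUBIC)[:,:,::-1])
E
```

```text
[0.50382322 0.15928693 0.23823267] [ 1.79994342e+02 -2.17984126e-03  9.54477224e+01] [-1.05552077  0.74510091 -1.45898149] [ 0.1076168  -0.18737217 -0.0037469 ] 0.020621964334729244
```

View pics/f3.png

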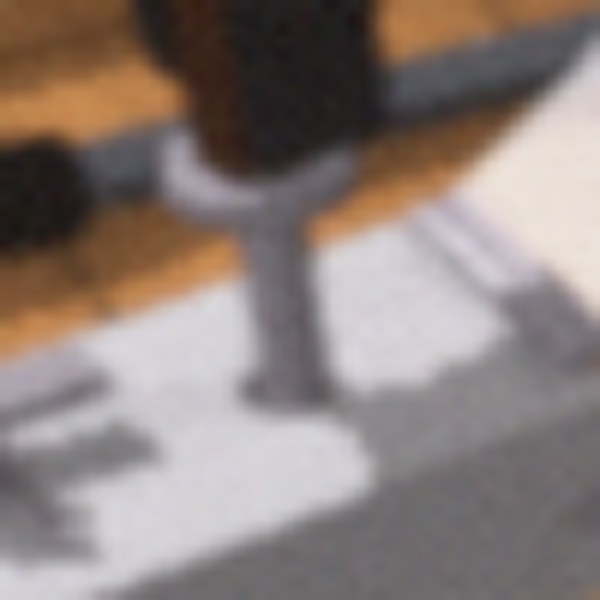

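play_rows([
  [[0,-0.001,0.008],[0,0,0]],
  [[0,-0.001,0.016],[0,0,0]],
  [[0,-0.001,0.024],[0,0,0]],
  [[0,-0.001,0.032],[0,0,0]],
  [[0,-0.001,0.04],[0,0,0]],
])

```text
t: 13.23
tcp_pos: [0.5038, 0.1594, 0.2271]
orientation: [179.9, -0.0, 95.4]
ft_force: [-0.8, 0.9, 8.6]
width: 0.0212
```

```bash
python3 - <<'E'
from h import *
a=env.snapshot("side")
s=env.read_state();print(s["tcp_pos"],s["orientation"],s["ft_force"],s["wrist_torque"],s["width"])
cv2.imwrite("pics/f4.png",cv2.resize(a[110:250,120:260],(600,600),interpolation=cv2.INTER_CUBIC)[:,:,::-1])
E
```

```text
[0.50361781 0.15932876 0.22640847] [ 1.79942777e+02 -9.35295337e-03  9.54475347e+01] [ 0.79026353 -0.29610487 -2.01753435] [ 0.10349842 -0.10810274 -0.01550849] 0.021189029078308073
```

View pics/f4.png

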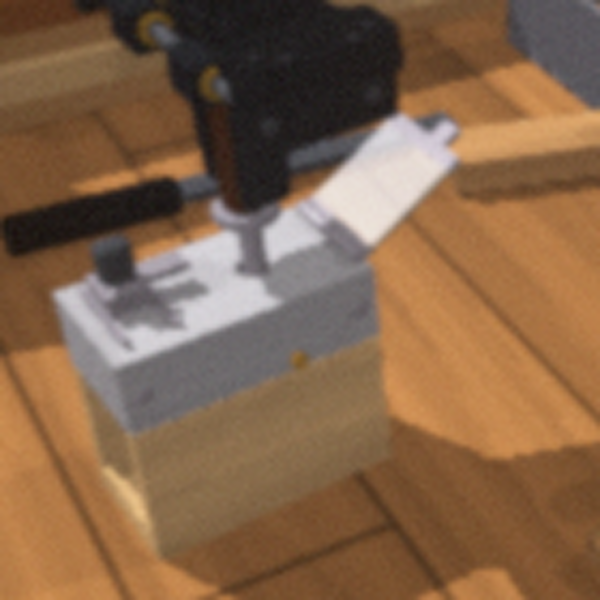

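While moving it reads about 10 N, so the dowel is being pushed and creeps back to no load at rest. Continuing.

play_rows([
  [[0,0,0.01],[0,0,0]],
  [[0,0,0.02],[0,0,0]],
  [[0,0,0.03],[0,0,0]],
  [[0,0,0.04],[0,0,0]],
  [[0,0,0.05],[0,0,0]],
  [[0,0,0.06],[0,0,0]],
  [[0,0,0.07],[0,0,0]],
  [[0,0,0.08],[0,0,0]],
  [[0,0,0.08],[0,0,0]],
])

```text
t: 14.03
tcp_pos: [0.5033, 0.1592, 0.2015]
orientation: [-179.9, -0.0, 95.4]
ft_force: [-0.3, 0.9, -0.9]
width: 0.0213
```

```bash
python3 - <<'E'
from h import *
a=env.snapshot("side")
s=env.read_state();print(s["tcp_pos"],s["orientation"],s["ft_force"],s["wrist_torque"],s["width"])
print([ (d["centre"],d["confidence"]) for d in env.mark_of("side","dowel_mid")])
cv2.imwrite("pics/f5.png",cv2.resize(a[130:240,125:235],(600,600),interpolation=cv2.INTER_CUBIC)[:,:,::-1])
E
```

```text
[0.50340712 0.15921359 0.20185154] [-1.79953726e+02  6.14409327e-04  9.54454598e+01] [-1.243786   -0.29994689 -1.44972394] [ 2.48131668e-02 -1.69721549e-01 -1.23694009e-04] 0.021084619042242233
[([168.8, 178.5], 0.21)]
```

View pics/f5.png

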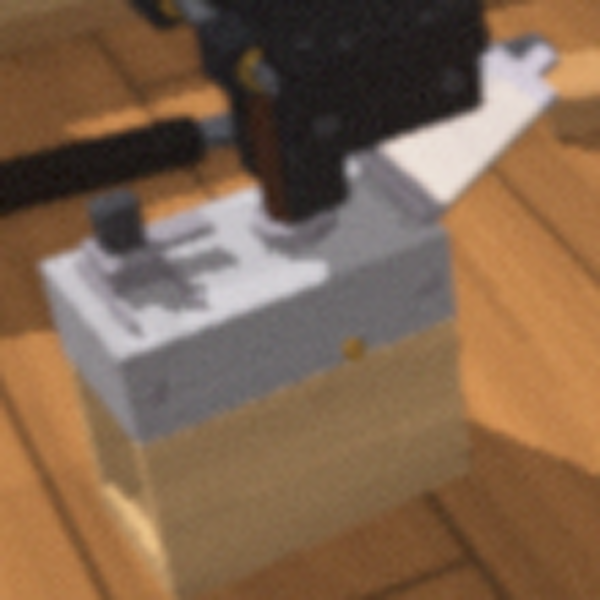

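play_rows([
  [[0,0,0.003],[0,0,0]],
  [[0,0,0.006],[0,0,0]],
  [[0,0,0.009],[0,0,0]],
  [[0,0,0.011],[0,0,0]],
  [[0,0,0.011],[0,0,0]],
  [[0,0,0.011],[0,0,0]],
])

```text
t: 14.63
tcp_pos: [0.5035, 0.1592, 0.1989]
orientation: [-180.0, -0.0, 95.4]
ft_force: [1.3, -0.4, -0.8]
width: 0.0212
```

play_rows([
  [[0,0,0.003],[0,0,0]],
  [[0,0,0.006],[0,0,0]],
  [[0,0,0.006],[0,0,0]],
  [[0,0,0.006],[0,0,0]],
])

```text
t: 14.97
tcp_pos: [0.5036, 0.1593, 0.1981]
orientation: [179.9, 0.0, 95.5]
ft_force: [-2.7, -1.2, 7.5]
width: 0.021
```

There is now 7.5 N of contact, so the collar is down. I'll release the drift and retreat straight up.

play_rows([
  [[0,0,0],[0,0,0]],
  [[0,0,0],[0,0,0]],
  [[0,0,0],[0,0,0]],
  [[0,0,0],[0,0,0]],
  [[0,0,0],[0,0,0]],
  [[0,0,0],[0,0,0]],
], jaw=0.2)

```text
t: 15.47
tcp_pos: [0.5035, 0.1593, 0.1971]
orientation: [-180.0, -0.0, 95.4]
ft_force: [-1.0, -0.2, -0.5]
width: 0.0528
```

play_rows([
  [[0,0,-0.05],[0,0,0]],
  [[0,0,-0.12],[0,0,0]],
  [[0,0,-0.22],[0,0,0]],
  [[0,0,-0.32],[0,0,0]],
  [[0,0,-0.4],[0,0,0]],
  [[0,0,-0.4],[0,0,0]],
  [[0,-0.1,-0.4],[0,0,0]],
  [[0,-0.25,-0.4],[0,0,0]],
  [[0,-0.4,-0.4],[0,0,0]],
  [[0,-0.4,-0.4],[0,0,0]],
  [[0,-0.4,-0.4],[0,0,0]],
])

```text
t: 16.38
tcp_pos: [0.3822, 0.1479, 0.3171]
orientation: [-180.0, -0.0, 95.5]
ft_force: [1.0, 0.4, -0.1]
width: 0.0531
```

```bash
python3 - <<'E'
from h import *
a=env.snapshot("side");md=env.mark_of("side","dowel_mid");mm=env.mark_of("side","drift_mid")
b=env.snapshot("top")
s=env.read_state();print(s["tcp_pos"],s["ft_force"],s["width"])
print([(d["centre"],d["confidence"]) for d in md],[(d["centre"],d["confidence"]) for d in mm])
print("drift mid expected",proj("side",[.502,.1587,.1225]),"dowel in tray",proj("side",[.502,.1587,.026]))
cv2.imwrite("pics/g1.png",cv2.resize(a[130:240,125:235],(600,600),interpolation=cv2.INTER_CUBIC)[:,:,::-1])
cv2.imwrite("pics/g2.png",cv2.resize(b[160:310,110:260],(600,600),interpolation=cv2.INTER_CUBIC)[:,:,::-1])
cv2.imwrite("pics/g3.png",a[:,:,::-1])
E
```

```text
[0.38538721 0.1478427  0.31692065] [-0.54178499  0.25451453  0.29972987] 0.05301566219354568
[] [([173.1, 178.1], 0.8)]
drift mid expected [171.20928196 179.06781875] dowel in tray [207.35336571 184.58314728]
```

View pics/g1.png

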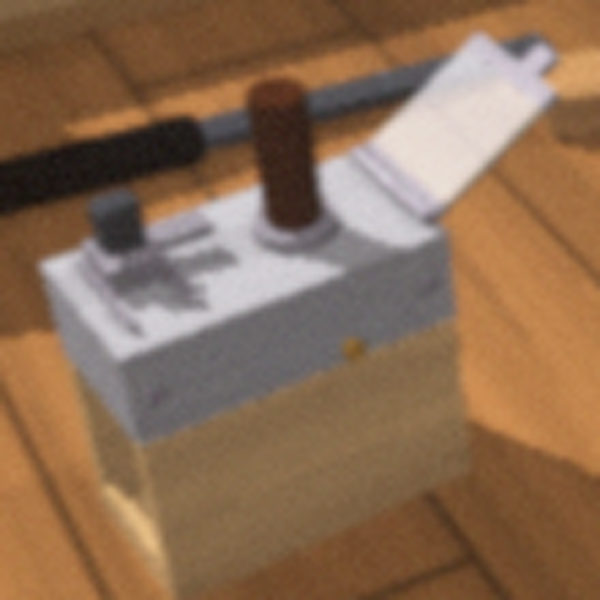

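View pics/g2.png

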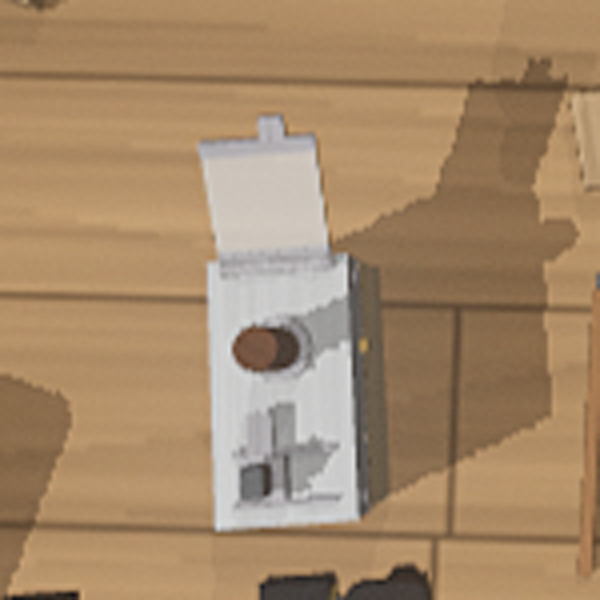

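View pics/g3.png

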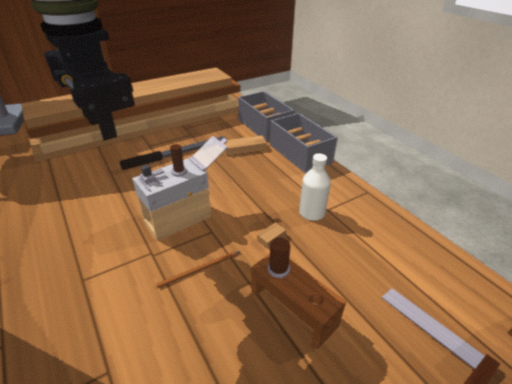

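The slim drift stands upright with its collar on the block, the guard is open, and the thick drift and bottle haven't moved. The gripper is clear, so I'm handing in.

```bash
python3 - <<'E'
from rig import env
print(env.close_job()); print(env.read_state()["t"])
E
```

```text
the job is handed in; nothing more can be done
None
the job is handed in; nothing more can be done
```

I ran the whole job and handed it in at about 16.5 s of the 48 s allowed. No verdict came back, and I never saw the dowel in the tray.

- **Latch and guard:** I pinched the knob and slid the latch about 17 mm, and the guard sprang open. It was still open in the last pictures.
- **Drift:** I took the slim drift from the rack and pushed it down the bore. The force was about 10 N while moving, then fell to the drift's weight alone. I lowered it until the collar met the block at about 7.5 N, let go and moved clear.

**Last checks:**
- In the side view the drift's grip lies along the vertical, with the collar down on the block. The top view agrees.
- The thick drift is in the rack and the glue bottle is standing.

**Not confirmed or disagreeing:**
- **Dowel:** it is hidden inside the block, and the network reported no dowel in the last side picture. I take it to have dropped because the pushing force went away and the tip, about 55 mm down, is well past the 34 mm grip and below the 40 mm head.
- **Bore position:** the cameras differed by about 2 mm in the bore's y, and the network's mark was up to 7 mm off in x. I used my own fit to the pictures.
- **Correction:** I made one small sideways move the wrong way with the tip about 5 mm inside the bore and corrected it. No contact force showed.

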